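# Clear the glue bottle and weigh down the frame's backing

## Robot

A 6-joint arm with a two-finger parallel gripper is mounted at the origin on the work surface. World frame = base frame: x ahead of the robot, y to its left, z up, the work surface at z = 0. Lengths are in mm, angles in degrees, forces in N, time in s.
With the tool pointing down it reaches from about 300 to 850 mm from the base axis. Payload 4.2 kg.
Tool frame: the origin (TCP) lies at the very end of the fingers, on their centre line; the grasp point (between the pads) lies env.grip_point_offset behind it (env.grip_point_offset is the distance from the TCP to the grasp point, in mm); z points along the fingers, y is the direction in which the jaws open and shut (so a half turn about z gives the same grasp; the last joint's range is limited). The gripper opens to 91 mm and grips with 3 to 60 N. Pads are 32 mm wide; open, the fingers measure 118 mm over their backs; the gripper's body (76 mm by 178 mm) begins 60 mm behind the grasp point.
Start: joints at [-74.828, 18.312, 89.639, -0, 72.044, -1.146], TCP at [161.558, -551.853, 213.976] pointing down, gripper open.
Joint ranges: [-177.97, 177.97], [-48.28, 115.42], [12.27, 149.76], [-77.06, 257.06], [2.81, 150.46], [-146.56, 146.56]. Speed limits (degrees/s): [147.25, 147.25, 180, 180, 180, 180].

## Interface

Orientations are given as [roll, pitch, yaw] about the fixed x, y, z axes, in that order (R = Rz(yaw) Ry(pitch) Rx(roll)).
In Python, from workcell import env, grab_frame, camera_params gives the robot as it stands. The module is installed in compiled form; this text tells all that it offers.
- The arm moves only by the shell command python3 -m creep 'ROWS' [OPENING] [FORCE]. ROWS is a JSON object of lists of equal length, an entry for each row: "offset": the shift along the tool's x, y, z in m, a list of three; "rotation": the turn, a rotation vector about the tool's x, y, z in degrees, a list of three. A call has 1 to 5 rows; each row shifts and turns the commanded pose from where the row before left it, along the tool's axes as they then stand; what a row does not reach is not made up. A row lasts 1/8 s, in which the tool goes at most 62.5 mm and 10.7 degrees, less where a joint would pass 70% of its speed; a pose out of reach is approached as far as the arm can. A call is refused whole if a number of a shift passes 0.0625 or a number of a turn 10.7, either way. A call with a gripper value outside its range is refused whole. OPENING is the closure, from 0 (fully open) to 1 (shut), set as the call begins (- or left out, the last holds). The fingers move at their own pace and stop on an object; FORCE is the grip in N (left out, the last holds). Time passes only in rows, so rows that do not move let the fingers close. It gives the time, the measured TCP pose, the force and the opening at its end, in the units of the state.
- env.state(): the state, without advancing time (a new reading comes with each control period).
- grab_frame(name): name is "scene" or "top" or "wrist"; returns the picture (420x560x3 uint8, red, green, blue); there is no depth.
- camera_params(name): a dict with "mtx" (3x3 intrinsics, pixels), "R" (3x3) and "t" (3): a world point X has camera coordinates R X + t. Camera axes: x right, y down, z forward; pixel columns grow to the right and rows downward; lengths in mm; the calibration is good to about 2 mm. A picture is of the moment at which its call begins: read the wrist's pose just before it. camera_params takes no time and is no camera call; for the wrist camera it gives the pose at the moment of the call.
- env.job_done(): hands the job in, once; it reports no verdict.
The state is a dict: "time_s": time; "qpos": joint angles; "qvel": joint speeds; "effort": joint torques, N m; "ee_pos": TCP position; "ee_rot": TCP orientation; "force": force on the tool from outside, world axes, zero at the start; "torque": the same for the moment, N m; "gripper_width": finger opening in mm.
Only numpy, scipy, OpenCV 4.12 (cv2) and the standard library are available. Lean on these libraries where they do the work, as an engineer would, in place of code of your own. Each camera call takes 0.05 s, during which the arm holds its last target.

## Task

A picture frame lies face down on the bench with its backing freshly glued, but a glue bottle has been left standing on the backing. First move that bottle out and stand it upright in the square metal tray; then set the steel press weight gently, flat, in the middle of the backing inside the frame, with its long side along the frame's long side.

Things in the scene. Friction and masses are not known exactly. Their poses are not given: they have to be found in the camera images.
- frame: dark wooden picture frame lying face down, fixed to the bench by black corner brackets. 170 x 210 mm outside (brackets 8 mm more), 20 mm high; opening 130 x 170 mm, filled by a brown cardboard backing, top 8 mm above the bench. Origin: centre of the opening at bench level; x along the short side, y along the long side, z up. Not the smaller empty aluminium frame.
- bottle_mid (a point): centre, 49 mm above the underside, of the white glue bottle standing on the frame's backing near its middle: round body 50 mm in diameter, straight up to 66 mm, then a shoulder and narrow red nozzle, 98 mm tall in all, about 0.13 kg; z along its axis, up. An identical spare bottle elsewhere on the bench is not meant.
- tray: open square tray of bare aluminium, fixed on the bench beside the frame, 130 x 130 mm outside, 122 x 122 mm inside, walls 18 mm high; inner floor 4 mm above the bench. Origin: centre of its underside at bench level; x and y along its sides, z up. The press weight lies on the frame's other side.
- weight_grip (a point): press weight: a steel block 56 x 90 mm, 16 mm thick, with a solid wooden grip bar on top, 20 mm wide, 70 mm long, from 16 to 66 mm above the underside, lengthwise in the middle; about 0.6 kg. This point: middle of the grip, 45 mm above the underside; x across the grip (20 mm), y along the long side of block and grip, z up.
Mind the look-alikes: they are no part of the job. Leave any yellow look-alike of the part that bears bottle_mid alone.

How it is judged (in metres and radians):
On the way:
1. the glue bottle stands upright in the tray (horizontal distance between bottle_mid and tray below 0.055 m and z of bottle_mid in the frame of tray below 0.062 m and angle between bottle_mid's own z axis and vertical below 0.17 rad), for 0.2 s.
At the end, for the whole second after the job is handed in: The glue bottle stands upright (within 10 degrees) on the tray's floor, wholly inside its walls; the press weight lies flat on the backing, its centre within 20 mm of the middle of the frame's opening and its long side within 15 degrees of the frame's long side; both are released and at rest (all of step 1 and horizontal distance between weight_grip and frame below 0.02 m and z of weight_grip in the frame of frame below 0.06 m and angle between weight_grip's own z axis and vertical below 0.17 rad and angle between the y axis of weight_grip and the y axis of frame, either way round below 0.26 rad and linear speed of each of weight, bottle below 0.02 m/s); the robot touches nothing.
It fails at once if the weight is dropped onto the frame: it comes down on the backing faster than 0.5 m/s (horizontal distance between weight_grip and frame below 0.06 m and z of weight_grip in the frame of frame below 0.065 m and linear speed of weight above 0.5 m/s).
It also fails if it takes over 61 s, if anything falls off the work surface, if the arm or the gripper's body presses on something with over 40 N, if the wrist force passes 120 N, or if a joint passes its speed limit or range.

## Working session

There is one attempt and no reset: what is moved stays moved. The work goes in short steps, Python scripts to look and compute and a shell command to move; the robot and the scene stay as the last step left them, time stands still between calls to the robot, and variables do not carry over. Pictures are saved under pics/ and viewed, and the job is handed in when it is done.

```bash
mkdir -p pics; python3 - <<'E'
from workcell import env, grab_frame, camera_params
import cv2
print(env.state(), env.grip_point_offset)
for n in ("scene","top","wrist"):
    p=camera_params(n); print(n,p)
    cv2.imwrite(f"pics/{n}0.png",grab_frame(n)[:,:,::-1])
E
```

```text
{'time_s': 0.0, 'qpos': array([-7.48281952e+01,  1.83528708e+01,  8.97069612e+01, -4.04609381e-04,
        7.20427697e+01, -1.14452654e+00]), 'qvel': array([-0.18265769, -0.06597006,  0.07049365, -0.0067142 , -0.09888629,
       -0.04178816]), 'effort': array([-7.03172591e-04, -4.12462091e+01, -2.31973618e+01,  7.27009191e-02,
        4.58882831e-02, -1.43389316e-04]), 'ee_pos': array([ 161.42084913, -551.35262255,  213.10418555]), 'ee_rot': array([-1.79897411e+02, -1.66480943e-03,  1.63164549e+01]), 'force': array([0.22772148, 0.27466611, 0.63242905]), 'torque': array([ 0.03309731,  0.02447582, -0.00479616]), 'gripper_width': 91.01997742506919} 18.8
scene {'mtx': array([[538.40294165,   0.        , 284.45348408],
       [  0.        , 538.40294165, 212.77544814],
       [  0.        ,   0.        ,   1.        ]]), 'R': array([[ 0.13615719,  0.99052989,  0.0176568 ],
       [ 0.6093364 , -0.06967928, -0.78984425],
       [-0.78113403,  0.1183019 , -0.61305325]]), 't': array([ -99.25731034, -313.12189987, 1905.06057539])}
top {'mtx': array([[529.3849743 ,   0.        , 275.73752453],
       [  0.        , 529.3849743 , 212.47727156],
       [  0.        ,   0.        ,   1.        ]]), 'R': array([[-0.00634554, -0.99994591, -0.0082414 ],
       [-0.99253743,  0.00730174, -0.12172151],
       [ 0.1217751 ,  0.00740751, -0.99253008]]), 't': array([   7.71608574,  609.94669292, 1124.51516314])}
wrist {'mtx': array([[298.34001625,   0.        , 283.25240756],
       [  0.        , 298.34001625, 210.22582581],
       [  0.        ,   0.        ,   1.        ]]), 'R': array([[ 0.28051504, -0.95984905, -0.00105419],
       [-0.92470707, -0.27053897,  0.26781615],
       [-0.25734828, -0.07415164, -0.96346946]]), 't': array([-574.3607109 ,  -29.23299515,  391.58445036])}
```

View pics/scene0.png

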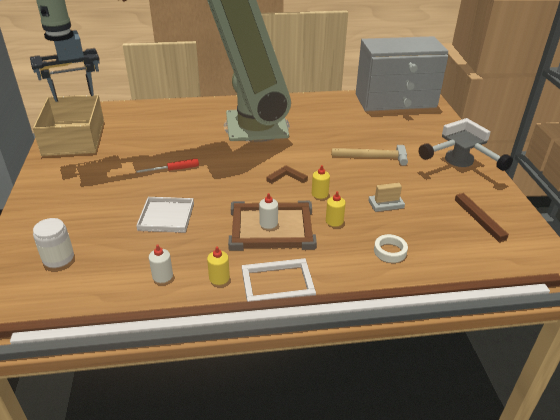

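View pics/top0.png

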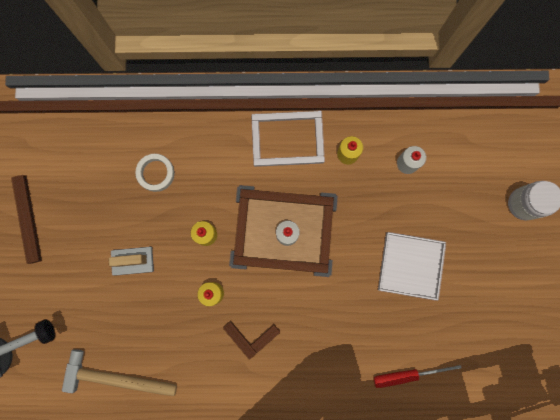

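View pics/wrist0.png

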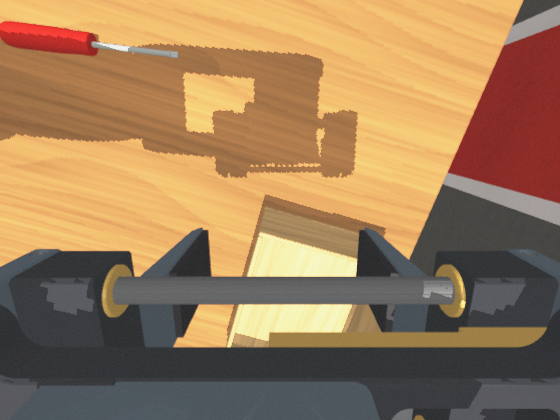

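Candidates in the top picture:
- **White bottles:** (288,232) on the dark frame, which is the target, and (411,159), the spare.
- **Yellow bottles:** (351,150), (203,233) and (209,294).
- **Frames:** dark at (285,231), the target, and aluminium at (288,139).
- **Tray:** (412,266).
- **Weight:** (131,261).

Next I measure these and check them in a close crop.

```bash
cat > h.py <<'E'
import numpy as np, cv2
from workcell import env, grab_frame, camera_params
def ray(p,uv,z):
    K,R,t=p["mtx"],p["R"],p["t"]
    d=R.T@np.linalg.inv(K)@np.array([uv[0],uv[1],1.]); c=-R.T@t
    return c+d*(z-c[2])/d[2]
def proj(p,X):
    x=p["mtx"]@(p["R"]@np.array(X,float)+p["t"]); return x[:2]/x[2]
def rects(p,cnt,z):
    P=np.array([ray(p,c[0],z)[:2] for c in cnt],np.float32)
    return cv2.minAreaRect(P)
def big(mask,roi):
    m=np.zeros_like(mask); x0,y0,x1,y1=roi; m[y0:y1,x0:x1]=mask[y0:y1,x0:x1]
    cs,_=cv2.findContours(m,cv2.RETR_EXTERNAL,cv2.CHAIN_APPROX_NONE)
    return max(cs,key=cv2.contourArea)
E
python3 - <<'E'
from h import *
im=cv2.imread("pics/top0.png"); p=camera_params("top"); hsv=cv2.cvtColor(im,cv2.COLOR_BGR2HSV)
for q in [(240,215),(270,197),(250,245),(245,192),(300,250),(412,265),(384,264),(145,268),(125,260),(288,225),(370,266),(100,240)]: print(q,hsv[q[1],q[0]])
c=np.hstack([cv2.resize(im[180:280,225:345],None,fx=4,fy=4,interpolation=cv2.INTER_CUBIC)])
cv2.imwrite("pics/c1.png",c)
d=np.hstack([cv2.resize(im[225:305,370:455],(425,400),interpolation=cv2.INTER_CUBIC),cv2.resize(im[235:285,100:165],(375,400*375//520),interpolation=cv2.INTER_CUBIC) if 0 else cv2.resize(im[230:300,100:165],(371,400),interpolation=cv2.INTER_CUBIC)])
cv2.imwrite("pics/c2.png",d)
E
```

```text
(240, 215) [ 10 152  94]
(270, 197) [ 10 157  91]
(250, 245) [ 15 114 172]
(245, 192) [ 10 157  91]
(300, 250) [ 15 115 166]
(412, 265) [ 11  14 200]
(384, 264) [ 14  15 188]
(145, 268) [ 30   8 158]
(125, 260) [ 18 116 172]
(288, 225) [ 23  24 169]
(370, 266) [ 15 150 138]
(100, 240) [ 14 152 139]
```

View pics/c1.png

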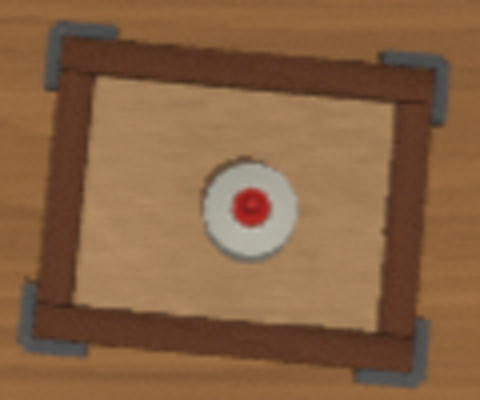

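View pics/c2.png

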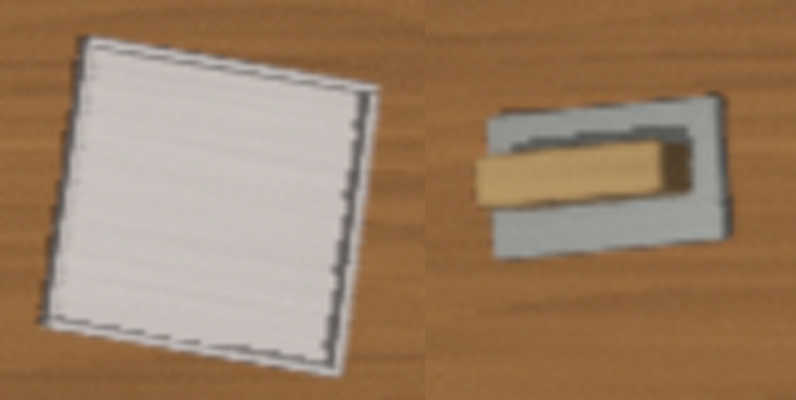

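The crop shows the white bottle with its red nozzle at about (288,232), standing on the cardboard in the dark frame. The tray is empty, and the weight is a grey block with a tan grip bar. Now for positions.

```bash
python3 - <<'E'
from h import *
im=cv2.imread("pics/top0.png"); p=camera_params("top"); hsv=cv2.cvtColor(im,cv2.COLOR_BGR2HSV)
H,S,V=[hsv[:,:,i].astype(int) for i in range(3)]
u=lambda m:(m.astype(np.uint8)*255)
fr=big(u((V<115)&(S>100)),(225,180,345,280)); 
print("frame outer z20 170x210",rects(p,fr,20))
bk=big(u((abs(H-15)<4)&(S<135)&(V>140)),(238,192,330,270)); print("opening z20/8 130x170",rects(p,bk,20),rects(p,bk,8))
tr=big(u(S<60),(370,225,455,305)); print("tray z18 130",rects(p,tr,18))
w=big(u(S<60),(100,235,165,285)); print("block z16 56x90",rects(p,w,16))
g=big(u((S<130)&(S>80)&(V>150)),(100,235,165,285)); print("grip z66 20x70",rects(p,g,66))
ww=big(u((S<130)|(V<115)),(274,217,302,246)); 
wc=big(u(S<60),(274,215,302,248)); print("bottle shoulder z74 d50",rects(p,wc,74), cv2.boundingRect(wc))
n=big(u((S>170)&((H<8)|(H>172))),(274,217,302,246)); m=cv2.moments(n); c=(m['m10']/m['m00'],m['m01']/m['m00']); print("nozzle",c,ray(p,c,104))
p2=camera_params("scene"); im2=cv2.imread("pics/scene0.png"); h2=cv2.cvtColor(im2,cv2.COLOR_BGR2HSV)
n2=big(u((h2[:,:,1]>170)&((h2[:,:,0]<6)|(h2[:,:,0]>172))&(h2[:,:,2]>120)),(255,190,285,210)); print(cv2.boundingRect(n2))
for z in (90,104): print(z, ray(p,c,z)[:2], proj(p2,ray(p,c,z)))
E
```

```text
frame outer z20 170x210 ((575.8417358398438, -14.017135620117188), (219.36575317382812, 185.2978973388672), 81.90906524658203)
opening z20/8 130x170 ((571.7033081054688, -12.7464599609375), (167.058837890625, 126.79769134521484), 84.44206237792969) ((572.7613525390625, -12.825180053710938), (168.7716522216797, 128.0977325439453), 84.44206237792969)
tray z18 130 ((492.716552734375, -294.9920654296875), (133.22906494140625, 130.3004913330078), 79.8265380859375)
block z16 56x90 ((507.4864501953125, 323.1789245605469), (55.53656768798828, 91.0797348022461), 5.042707443237305)
grip z66 20x70 ((507.2535095214844, 324.8186340332031), (19.592567443847656, 66.03926849365234), 2.098410129547119)
bottle shoulder z74 d50 ((561.66015625, -20.286800384521484), (46.5610466003418, 50.883052825927734), 89.58595275878906) (276, 221, 23, 25)
nozzle (287.4618473895582, 231.4738955823293) [562.23147986 -20.8413272  104.        ]
(265, 194, 7, 9)
90 [563.43925836 -21.04458935] [268.46248376 197.6948972 ]
104 [562.23147986 -20.8413272 ] [268.484758   193.07072589]
```

```bash
cat > go.py <<'E'
import sys
from h import *
from scipy.spatial.transform import Rotation as Ro
a=[float(v) for v in sys.argv[1:]]
s=env.state(); R=Ro.from_euler('xyz',s['ee_rot'],degrees=True)
T=Ro.from_euler('xyz',[180,0,a[3] if len(a)>3 else s['ee_rot'][2]],degrees=True)
print("t",round(s['time_s'],2),"pos",s['ee_pos'].round(1),"rot",s['ee_rot'].round(1),"w",round(s['gripper_width'],1),"F",s['force'].round(1))
print("tool shift m",(R.inv().apply(np.array(a[:3])-s['ee_pos'])/1000).round(4),"turn",(R.inv()*T).as_rotvec(degrees=True).round(2))
E
python3 go.py 562 -20.5 160
```

```text
t 0.15 pos [ 161.4 -551.5  213.3] rot [-179.9    0.    16.3] w 91.5 F [ 0.7 -0.5  0.2]
tool shift m [ 0.5336 -0.397   0.0538] turn [-0.07  0.   -0.  ]
```

```bash
python3 -m creep '{"offset":[[0.02,-0.015,0],[0.04,-0.03,0],[0.04,-0.03,0],[0.04,-0.03,0],[0.04,-0.03,0]],"rotation":[[0,0,0],[0,0,0],[0,0,0],[0,0,0],[0,0,0]]}' 0 
python3 -m creep '{"offset":[[0.04,-0.03,0],[0.04,-0.03,0],[0.04,-0.03,0],[0.04,-0.03,0],[0.04,-0.03,0]],"rotation":[[0,0,0],[0,0,0],[0,0,0],[0,0,0],[0,0,0]]}' 
python3 -m creep '{"offset":[[0.04,-0.03,0],[0.04,-0.03,0.01],[0.03,-0.02,0.02],[0.02,-0.01,0.02],[0,0,0]],"rotation":[[0,0,0],[0,0,0],[0,0,0],[0,0,0],[0,0,0]]}' 
python3 go.py 562 -20.5 160
```

```text
time_s: 0.78
ee_pos: [297.3, -369.0, 214.0]
ee_rot: [-180.0, -0.0, 16.3]
force: [0.2, -0.2, 0.2]
gripper_width: 91.1
time_s: 1.4
ee_pos: [446.4, -168.8, 214.0]
ee_rot: [-180.0, -0.0, 16.4]
force: [1.1, -0.5, 0.5]
gripper_width: 91.4
time_s: 2.02
ee_pos: [544.5, -46.5, 162.3]
ee_rot: [-179.9, 0.2, 16.5]
force: [0.4, -0.7, -0.7]
gripper_width: 91.4
t 2.02 pos [544.5 -46.5 162.3] rot [-179.9    0.2   16.5] w 91.4 F [ 0.4 -0.7 -0.7]
tool shift m [ 0.0241 -0.02    0.0022] turn [-0.11  0.22 -0.  ]
```

```bash
python3 -m creep '{"offset":[[0.012,-0.01,0],[0.012,-0.01,0],[0,0,0]],"rotation":[[0,0,0],[0,0,0],[0,0,0]]}' 
python3 go.py 562 -20.5 39
python3 - <<'E'
from h import *
p=camera_params("wrist"); im=grab_frame("wrist")[:,:,::-1].copy()
for z in (74,106):
    q=proj(p,[562,-20.5,z]); print(z,q); cv2.circle(im,tuple(int(v) for v in q),3,(255,0,255),1)
cv2.imwrite("pics/w1.png",im)
E
```

```text
time_s: 2.4
ee_pos: [563.8, -22.0, 164.6]
ee_rot: [180.0, -0.1, 16.4]
force: [-0.4, -0.2, 0.3]
gripper_width: 91.1
t 2.4 pos [563.8 -22.  164.6] rot [ 1.80e+02 -1.00e-01  1.64e+01] w 91.1 F [-0.4 -0.2  0.3]
tool shift m [-0.0015 -0.002   0.1256] turn [ 0.03 -0.09 -0.  ]
74 [281.00405054 215.61848706]
106 [280.75771508 226.7968329 ]
```

View pics/w1.png

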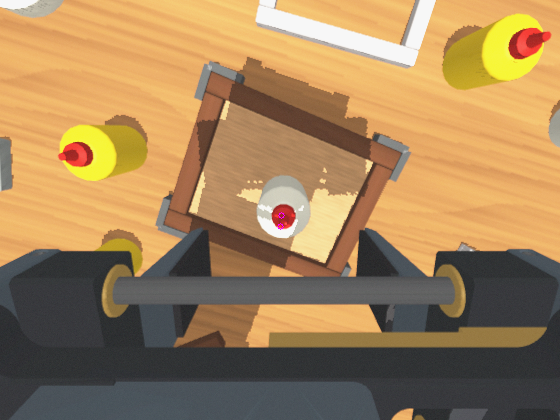

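The wrist view shows the nozzle at (283,217), right where I predicted it between the fingers. I descend.

```bash
python3 -m creep '{"offset":[[-0.001,-0.002,0.03],[0,0,0.03],[0,0,0.03],[0,0,0.025],[0,0,0.011]],"rotation":[[0,0,0],[0,0,0],[0,0,0],[0,0,0],[0,0,0]]}' 
python3 -m creep '{"offset":[[0,0,0],[0,0,0],[0,0,0],[0,0,0],[0,0,0]],"rotation":[[0,0,0],[0,0,0],[0,0,0],[0,0,0],[0,0,0]]}' 0.55 15
python3 go.py 562 -20.5 39
```

```text
time_s: 3.08
ee_pos: [560.6, -21.5, 36.8]
ee_rot: [-180.0, 0.1, 16.3]
force: [0.1, 0.0, 0.6]
gripper_width: 90.8
time_s: 3.7
ee_pos: [561.9, -21.2, 38.5]
ee_rot: [180.0, -0.1, 16.3]
force: [0.6, -1.0, 2.7]
gripper_width: 49.4
t 3.7 pos [561.9 -21.2  38.5] rot [ 1.80e+02 -1.00e-01  1.63e+01] w 49.4 F [ 0.6 -1.   2.7]
tool shift m [ 0.0003 -0.0007 -0.0005] turn [ 0.04 -0.06 -0.  ]
```

```bash
python3 -m creep '{"offset":[[0,0,0],[0,0,0],[0,0,-0.01],[0,0,-0.03],[0,0,-0.04]],"rotation":[[0,0,0],[0,0,0],[0,0,0],[0,0,0],[0,0,0]]}' 1 20
python3 -m creep '{"offset":[[0,0,-0.02],[0,0,0]],"rotation":[[0,0,0],[0,0,0]]}' 
python3 go.py 492.7 -295 138
python3 - <<'E'
from h import *
cv2.imwrite("pics/s1.png",grab_frame("scene")[100:320,60:480,::-1])
E
```

```text
time_s: 4.32
ee_pos: [560.3, -20.9, 117.7]
ee_rot: [-179.9, 0.2, 16.3]
force: [0.5, 0.2, -0.8]
gripper_width: 49.7
time_s: 4.58
ee_pos: [562.4, -21.0, 139.4]
ee_rot: [179.9, -0.2, 16.3]
force: [-0.8, -0.4, -1.5]
gripper_width: 49.4
t 4.58 pos [562.4 -21.  139.4] rot [179.9  -0.2  16.3] w 49.4 F [-0.8 -0.4 -1.5]
tool shift m [-0.1438  0.2434  0.0012] turn [ 0.06 -0.18 -0.  ]
```

View pics/s1.png

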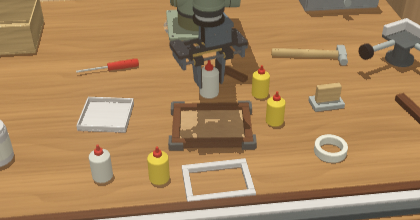

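The bottle is held upright and clear of the frame, at (208,80) in the crop. I carry it to the tray.

```bash
python3 -m creep '{"offset":[[-0.009,0.015,0],[-0.018,0.03,0],[-0.018,0.03,0],[-0.018,0.03,0],[-0.018,0.03,0]],"rotation":[[0,0,0],[0,0,0],[0,0,0],[0,0,0],[0,0,0]]}'
python3 -m creep '{"offset":[[-0.018,0.03,0],[-0.018,0.03,0],[-0.016,0.028,0],[-0.01,0.018,0],[0,0,0]],"rotation":[[0,0,0],[0,0,0],[0,0,0],[0,0,0],[0,0,0]]}'
python3 -m creep '{"offset":[[0,0,0],[0,0,0]],"rotation":[[0,0,0],[0,0,0]]}'
python3 go.py 492.7 -295 36
python3 - <<'E'
from h import *
cv2.imwrite("pics/t1.png",np.hstack([grab_frame("wrist")[:300,100:460,::-1],grab_frame("top")[120:420,200:560,::-1]]))
E
```

```text
time_s: 5.25
ee_pos: [520.0, -175.2, 136.5]
ee_rot: [-179.9, 0.2, 16.3]
force: [0.9, -0.9, -2.1]
gripper_width: 50.0
time_s: 5.88
ee_pos: [491.1, -293.7, 137.1]
ee_rot: [-179.9, 0.1, 16.2]
force: [-0.3, -0.0, -2.2]
gripper_width: 49.4
time_s: 6.12
ee_pos: [492.2, -291.6, 137.9]
ee_rot: [-180.0, 0.0, 16.4]
force: [0.1, -0.3, -1.4]
gripper_width: 49.8
t 6.12 pos [ 492.2 -291.6  137.9] rot [-180.     0.    16.4] w 49.8 F [ 0.1 -0.3 -1.4]
tool shift m [-0.0004  0.0035  0.1019] turn [-0.02  0.01 -0.  ]
```

View pics/t1.png

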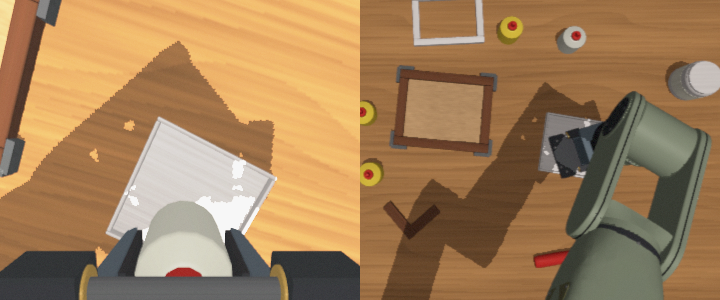

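The tray is below the bottle. I lower it, slowing near the end.

```bash
python3 -m creep '{"offset":[[0,0.003,0.02],[0,0,0.03],[0,0,0.025],[0,0,0.015],[0,0,0.007]],"rotation":[[0,0,0],[0,0,0],[0,0,0],[0,0,0],[0,0,0]]}'
python3 -m creep '{"offset":[[0,0,0],[0,0,0.003],[0,0,0]],"rotation":[[0,0,0],[0,0,0],[0,0,0]]}'
python3 go.py 492.7 -295 34.5
```

```text
time_s: 6.85
ee_pos: [492.9, -295.1, 40.4]
ee_rot: [-180.0, 0.0, 16.3]
force: [-0.3, 0.6, -2.1]
gripper_width: 49.8
time_s: 7.22
ee_pos: [493.1, -295.6, 38.4]
ee_rot: [180.0, -0.0, 16.3]
force: [0.7, 0.2, -1.4]
gripper_width: 49.9
t 7.22 pos [ 493.1 -295.6   38.4] rot [180.   -0.   16.3] w 49.9 F [ 0.7  0.2 -1.4]
tool shift m [-0.0002 -0.0007  0.0039] turn [ 0.04 -0.03 -0.  ]
```

```bash
python3 -m creep '{"offset":[[0,0,0.002],[0,0,0.001],[0,0,0.001],[0,0,0]],"rotation":[[0,0,0],[0,0,0],[0,0,0],[0,0,0]]}'
python3 go.py 492.7 -295 34.5
```

```text
time_s: 7.72
ee_pos: [492.9, -295.5, 34.5]
ee_rot: [180.0, -0.0, 16.3]
force: [-1.6, 1.4, 2.7]
gripper_width: 49.3
t 7.72 pos [ 492.9 -295.5   34.5] rot [180.   -0.   16.3] w 49.3 F [-1.6  1.4  2.7]
tool shift m [-0.     -0.0005  0.    ] turn [ 0.02 -0.01 -0.  ]
```

The force changed from -1.4 to +2.7 N, so the bottle has touched the tray floor. I release it and back straight up.

```bash
python3 -m creep '{"offset":[[0,0,0],[0,0,0],[0,0,0],[0,0,0],[0,0,0]],"rotation":[[0,0,0],[0,0,0],[0,0,0],[0,0,0],[0,0,0]]}' 0
python3 -m creep '{"offset":[[0,0,-0.015],[0,0,-0.03],[0,0,-0.04],[0,0,-0.045],[0,0,-0.04]],"rotation":[[0,0,0],[0,0,0],[0,0,0],[0,0,0],[0,0,0]]}'
python3 go.py 507.4 324 200 95
```

```text
time_s: 8.35
ee_pos: [492.9, -295.5, 33.9]
ee_rot: [180.0, 0.0, 16.3]
force: [0.4, 0.1, 0.6]
gripper_width: 91.2
time_s: 8.98
ee_pos: [493.0, -295.5, 206.9]
ee_rot: [179.9, -0.1, 16.3]
force: [-0.1, -0.3, 0.2]
gripper_width: 91.2
t 8.97 pos [ 493.  -295.5  206.9] rot [ 1.799e+02 -1.000e-01  1.630e+01] w 91.2 F [-0.1 -0.3  0.2]
tool shift m [ 0.1879 -0.5905  0.0062] turn [  0.15  -0.   -78.68]
```

```bash
python3 -m creep '{"offset":[[0.007,-0.022,0],[0.016,-0.05,0],[0.016,-0.05,0],[0.016,-0.05,0],[0.016,-0.05,0]],"rotation":[[0,0,0],[0,0,0],[0,0,0],[0,0,0],[0,0,0]]}'
python3 -m creep '{"offset":[[0.016,-0.05,0],[0.016,-0.05,0],[0.016,-0.05,0],[0.016,-0.05,0],[0.016,-0.05,0]],"rotation":[[0,0,0],[0,0,0],[0,0,0],[0,0,0],[0,0,0]]}'
python3 -m creep '{"offset":[[0.016,-0.05,0],[0.01,-0.035,0],[0.007,-0.02,0],[0,0,0],[0,0,0]],"rotation":[[0,0,-5],[0,0,-10],[0,0,-10],[0,0,-10],[0,0,-10]]}'
python3 -m creep '{"offset":[[0,0,0],[0,0,0],[0,0,0],[0,0,0],[0,0,0]],"rotation":[[0,0,-10],[0,0,-10],[0,0,-9],[0,0,-4.5],[0,0,0]]}'
python3 go.py 507.4 324 200 95
python3 - <<'E'
from h import *
p=camera_params("wrist"); w=grab_frame("wrist")[:,:,::-1].copy(); t=grab_frame("top")[:,:,::-1].copy()
cv2.imwrite("pics/w2.png",w);cv2.imwrite("pics/t2.png",t)
for X in ([507.4,324,66],[507.4,324,16]): print(proj(p,X))
E
```

```text
time_s: 9.6
ee_pos: [497.5, -60.1, 203.5]
ee_rot: [-180.0, 0.1, 16.3]
force: [0.6, -0.2, 0.6]
gripper_width: 91.0
time_s: 10.22
ee_pos: [503.8, 202.0, 203.5]
ee_rot: [180.0, 0.1, 16.4]
force: [-0.4, 0.1, -0.7]
gripper_width: 91.2
time_s: 10.85
ee_pos: [497.1, 310.0, 203.2]
ee_rot: [-179.9, 0.1, 61.7]
force: [0.1, 0.7, -0.4]
gripper_width: 91.2
time_s: 11.48
ee_pos: [497.5, 309.5, 203.4]
ee_rot: [-179.9, 0.0, 94.8]
force: [0.6, -0.4, -0.5]
gripper_width: 91.6
t 11.47 pos [497.5 309.5 203.4] rot [-179.9    0.    94.8] w 91.6 F [ 0.6 -0.4 -0.5]
tool shift m [0.0137 0.0111 0.0034] turn [-0.08  0.03 -0.21]
[293.15449161 188.31917216]
[291.87784573 180.14214972]
```

View pics/w2.png

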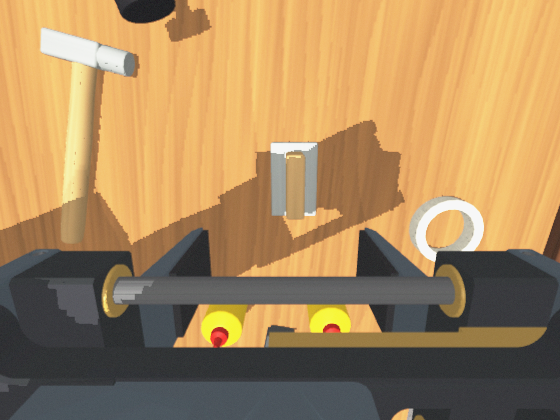

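View pics/t2.png

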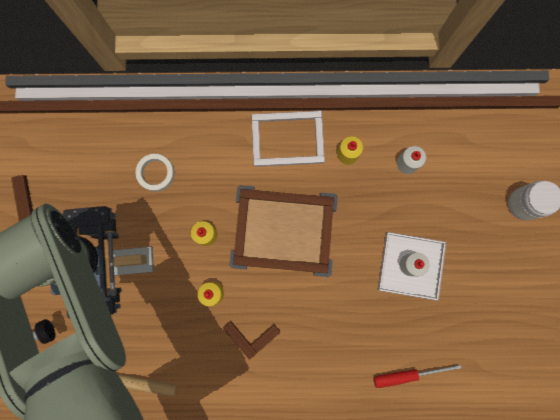

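The bottle stands upright in the tray at (417,264). In the wrist view the weight's grip is upright at (295,187), within about 2 px of the prediction and aligned with the tool. With the opening now empty I measure it again, along with the wrist view of the grip.

```bash
python3 - <<'E'
from h import *
im=cv2.imread("pics/t2.png"); p=camera_params("top"); hsv=cv2.cvtColor(im,cv2.COLOR_BGR2HSV)
H,S,V=[hsv[:,:,i].astype(int) for i in range(3)]
u=lambda m:(m.astype(np.uint8)*255)
bk=big(cv2.morphologyEx(u((S<135)&(V>140)),cv2.MORPH_OPEN,np.ones((3,3))),(238,192,333,270)); print("opening",rects(p,bk,20),rects(p,bk,8))
pts=cv2.boxPoints(cv2.minAreaRect(bk)); print(pts.round(1))
n=big(u((S>170)&((H<8)|(H>172))),(400,245,435,285)); m=cv2.moments(n); c=(m['m10']/m['m00'],m['m01']/m['m00']); print("nozzle tray",ray(p,c,100))
w=cv2.imread("pics/w2.png"); pw=camera_params("wrist"); h=cv2.cvtColor(w,cv2.COLOR_BGR2HSV); S=h[:,:,1].astype(int)
b=big(u(S<60),(255,130,335,225)); print("block",cv2.boundingRect(b),rects(pw,b,16))
print(ray(pw,(295,152),66),ray(pw,(295,189),66))
E
python3 go.py 507.4 324 26 95
```

```text
opening ((571.6881103515625, -12.5404052734375), (167.55960083007812, 127.5468521118164), 84.3223876953125) ((572.7459716796875, -12.617027282714844), (169.2775421142578, 128.85455322265625), 84.32235717773438)
[[242.9 255.8]
 [248.1 198.7]
 [323.5 205.6]
 [318.3 262.7]]
nozzle tray [ 494.81738952 -289.12619573  100.        ]
block (270, 142, 48, 74) ((509.6607666015625, 324.6860046386719), (55.79753875732422, 89.4498519897461), 4.827229022979736)
[506.33287614 361.65738932  66.        ] [509.91112924 323.42732897  66.        ]
t 11.57 pos [497.9 309.5 203.6] rot [-179.9    0.    94.8] w 91.0 F [-0.8 -0.6 -0.3]
tool shift m [0.0138 0.0108 0.1776] turn [-0.05  0.02 -0.23]
```

```bash
python3 -m creep '{"offset":[[0.007,0.006,0.015],[0.007,0.006,0.03],[0,0,0.04],[0,0,0.04],[0,0,0.03]],"rotation":[[0,0,0],[0,0,0],[0,0,0],[0,0,0],[0,0,0]]}'
python3 -m creep '{"offset":[[0,0,0.015],[0,0,0.007],[0,0,0],[0,0,0]],"rotation":[[0,0,0],[0,0,0],[0,0,0],[0,0,0]]}'
python3 go.py 508.3 324.3 26 95
```

```text
time_s: 12.2
ee_pos: [508.5, 324.1, 45.9]
ee_rot: [-179.8, 0.1, 94.8]
force: [1.3, 0.6, 0.5]
gripper_width: 91.5
time_s: 12.7
ee_pos: [510.2, 324.9, 28.0]
ee_rot: [179.9, -0.1, 94.8]
force: [-0.3, 0.5, 1.1]
gripper_width: 91.2
t 12.7 pos [510.2 324.9  28. ] rot [ 1.799e+02 -1.000e-01  9.480e+01] w 91.2 F [-0.3  0.5  1.1]
tool shift m [-0.0004 -0.0019  0.002 ] turn [ 0.12 -0.06 -0.19]
```

```bash
python3 -m creep '{"offset":[[0,-0.001,0.001],[0,0,0],[0,0,0],[0,0,0],[0,0,0]],"rotation":[[0,0,0],[0,0,0],[0,0,0],[0,0,0],[0,0,0]]}' 0.6 12
python3 -m creep '{"offset":[[0,0,0],[0,0,0],[0,0,0],[0,0,0],[0,0,0]],"rotation":[[0,0,0],[0,0,0],[0,0,0],[0,0,0],[0,0,0]]}' 1 45
python3 go.py 508.3 324.3 26 95
```

```text
time_s: 13.32
ee_pos: [508.5, 324.3, 25.9]
ee_rot: [180.0, 0.0, 94.8]
force: [0.2, 0.5, 0.5]
gripper_width: 44.4
time_s: 13.95
ee_pos: [508.5, 324.3, 25.9]
ee_rot: [180.0, 0.0, 94.8]
force: [0.6, 0.1, -1.2]
gripper_width: 20.2
t 13.95 pos [508.5 324.3  25.9] rot [180.    0.   94.8] w 20.2 F [ 0.6  0.1 -1.2]
tool shift m [ 0.     -0.0002 -0.0001] turn [ 0.    0.01 -0.18]
```

The opening is 20.2 mm on the 20 mm bar. I lift high enough to clear the yellow bottles.

```bash
python3 -m creep '{"offset":[[0,0,-0.005],[0,0,-0.015],[0,0,-0.03],[0,0,-0.03],[0,0,-0.03]],"rotation":[[0,0,0],[0,0,0],[0,0,0],[0,0,0],[0,0,0]]}'
python3 -m creep '{"offset":[[0,0,-0.03],[0,0,-0.015],[0,0,0],[0,0,0]],"rotation":[[0,0,0],[0,0,0],[0,0,0],[0,0,0]]}'
python3 go.py 572.2 -12.6 186 84.3
python3 - <<'E'
from h import *
cv2.imwrite("pics/s3.png",np.hstack([grab_frame("wrist")[:300,100:460,::-1],grab_frame("scene")[60:360,200:560,::-1]]))
E
```

```text
time_s: 14.58
ee_pos: [508.1, 324.1, 137.4]
ee_rot: [-180.0, 0.0, 94.8]
force: [0.4, -0.3, -5.6]
gripper_width: 19.7
time_s: 15.08
ee_pos: [507.6, 323.7, 179.5]
ee_rot: [-179.8, 0.1, 94.8]
force: [0.0, 0.1, -6.7]
gripper_width: 19.9
t 15.07 pos [507.6 323.7 179.5] rot [-1.798e+02  1.000e-01  9.480e+01] w 19.9 F [ 0.   0.1 -6.7]
tool shift m [-0.3406  0.0361 -0.0061] turn [-0.14  0.1  10.52]
```

View pics/s3.png

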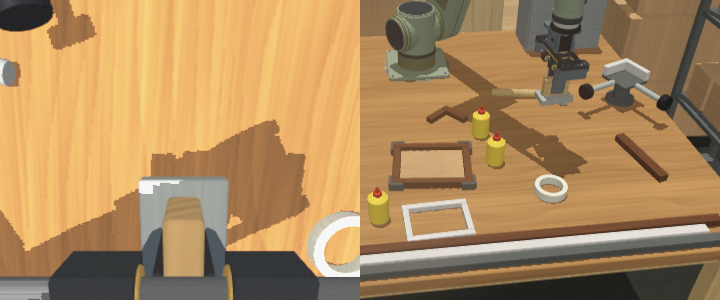

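The weight is held level with its underside about 150 mm up. I carry it over to the frame.

```bash
python3 -m creep '{"offset":[[-0.015,0.002,0],[-0.03,0.003,0],[-0.04,0.004,0],[-0.045,0.005,0],[-0.045,0.005,0]],"rotation":[[0,0,0],[0,0,0],[0,0,0],[0,0,0],[0,0,0]]}'
python3 -m creep '{"offset":[[-0.045,0.005,0],[-0.045,0.005,0],[-0.04,0.004,0],[-0.025,0.002,0],[-0.01,0.001,0]],"rotation":[[0,0,0],[0,0,0],[0,0,0],[0,0,0],[0,0,0]]}'
python3 -m creep '{"offset":[[0,0,0],[0,0,0],[0,0,0],[0,0,0],[0,0,0]],"rotation":[[0,0,3],[0,0,4],[0,0,3.5],[0,0,0],[0,0,0]]}'
python3 go.py 572.2 -12.6 100 84.3
```

```text
time_s: 15.8
ee_pos: [542.0, 149.1, 180.6]
ee_rot: [-180.0, 0.1, 94.8]
force: [0.7, -1.2, -5.8]
gripper_width: 19.8
time_s: 16.42
ee_pos: [572.5, -13.6, 180.6]
ee_rot: [-179.9, 0.0, 94.7]
force: [0.2, 0.7, -6.3]
gripper_width: 20.0
time_s: 17.05
ee_pos: [572.7, -11.2, 180.9]
ee_rot: [-180.0, -0.0, 84.4]
force: [-0.5, -0.3, -5.9]
gripper_width: 19.9
t 17.05 pos [572.7 -11.2 180.9] rot [-180.    -0.    84.4] w 19.9 F [-0.5 -0.3 -5.9]
tool shift m [-0.0014 -0.0003  0.0809] turn [-0.02 -0.    0.09]
```

```bash
python3 -m creep '{"offset":[[-0.001,0,0.015],[0,0,0.025],[0,0,0.03],[0,0,0.025],[0,0,0.015]],"rotation":[[0,0,0],[0,0,0],[0,0,0],[0,0,0],[0,0,0]]}'
python3 -m creep '{"offset":[[0,0,0.007],[0,0,0],[0,0,0]],"rotation":[[0,0,0],[0,0,0],[0,0,0]]}'
python3 go.py 572.2 -12.6 34 84.3
python3 - <<'E'
from h import *
cv2.imwrite("pics/s4.png",np.hstack([grab_frame("wrist")[:300,100:460,::-1],cv2.resize(grab_frame("scene")[150:270,200:344,::-1],(360,300))]))
E
```

```text
time_s: 17.68
ee_pos: [571.6, -12.5, 68.7]
ee_rot: [-179.8, 0.0, 84.3]
force: [0.4, 0.2, -5.5]
gripper_width: 20.1
time_s: 18.05
ee_pos: [573.6, -12.5, 64.9]
ee_rot: [179.9, -0.0, 84.3]
force: [-0.2, -0.1, -6.0]
gripper_width: 19.9
t 18.05 pos [573.6 -12.5  64.9] rot [179.9  -0.   84.3] w 19.9 F [-0.2 -0.1 -6. ]
tool shift m [-0.0002 -0.0014  0.0309] turn [ 0.12 -0.    0.02]
```

View pics/s4.png

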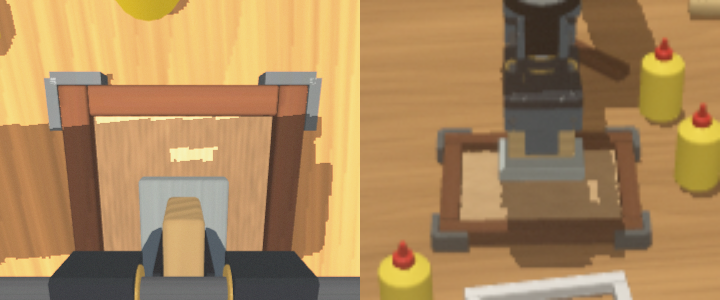

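The weight is centred and square over the opening: block edges at columns 139 and 228, opening edges at 95 and 272. I lower it gently.

```bash
python3 -m creep '{"offset":[[0,-0.001,0.005],[0,0,0.008],[0,0,0.006],[0,0,0.004],[0,0,0.003]],"rotation":[[0,0,0],[0,0,0],[0,0,0],[0,0,0],[0,0,0]]}'
python3 -m creep '{"offset":[[0,0,0.001],[0,0,0.001],[0,0,0]],"rotation":[[0,0,0],[0,0,0],[0,0,0]]}'
python3 go.py 572.2 -12.6 34 84.3
```

```text
time_s: 18.77
ee_pos: [571.8, -12.4, 37.5]
ee_rot: [-180.0, 0.0, 84.3]
force: [1.0, -0.4, -5.0]
gripper_width: 20.1
time_s: 19.15
ee_pos: [571.8, -12.4, 36.0]
ee_rot: [180.0, 0.0, 84.3]
force: [0.4, 0.1, -5.7]
gripper_width: 19.6
t 19.15 pos [571.8 -12.4  36. ] rot [180.    0.   84.3] w 19.6 F [ 0.4  0.1 -5.7]
tool shift m [-0.0001  0.0004  0.002 ] turn [0.01 0.01 0.02]
```

```bash
python3 -m creep '{"offset":[[0,0,0.001],[0,0,0.001],[0,0,0.0005],[0,0,0]],"rotation":[[0,0,0],[0,0,0],[0,0,0],[0,0,0]]}'
```

```text
time_s: 19.65
ee_pos: [571.9, -12.4, 33.9]
ee_rot: [180.0, 0.0, 84.3]
force: [-0.3, 0.1, -0.7]
gripper_width: 19.8
```

The load has come off the wrist, so the weight is seated. I release it and back up.

```bash
python3 -m creep '{"offset":[[0,0,0],[0,0,0],[0,0,0],[0,0,0],[0,0,0]],"rotation":[[0,0,0],[0,0,0],[0,0,0],[0,0,0],[0,0,0]]}' 0
python3 -m creep '{"offset":[[0,0,0],[0,0,-0.02],[0,0,-0.04],[0,0,-0.05],[0,0,-0.05]],"rotation":[[0,0,0],[0,0,0],[0,0,0],[0,0,0],[0,0,0]]}'
python3 -m creep '{"offset":[[-0.03,-0.03,0],[-0.02,-0.05,0],[-0.02,-0.05,0],[0,-0.05,0],[0,-0.03,0]],"rotation":[[0,0,0],[0,0,0],[0,0,0],[0,0,0],[0,0,0]]}'
python3 -m creep '{"offset":[[0,0,0],[0,0,0],[0,0,0]],"rotation":[[0,0,0],[0,0,0],[0,0,0]]}'
python3 - <<'E'
from h import *
print(env.state()['ee_pos'],env.state()['qvel'].round(2))
im=grab_frame("top")[:,:,::-1].copy(); sc=grab_frame("scene")[:,:,::-1]; p=camera_params("top"); hsv=cv2.cvtColor(im,cv2.COLOR_BGR2HSV); S=hsv[:,:,1]
cv2.imwrite("pics/f.png",np.hstack([cv2.resize(im[170:310,220:460],(480,280)),cv2.resize(sc[130:270,100:340],(320,280))]))
b=big(((S<60)*255).astype(np.uint8),(240,195,330,270)); print("block z24",rects(p,b,24))
E
```

```text
time_s: 20.27
ee_pos: [571.8, -12.4, 33.4]
ee_rot: [180.0, 0.0, 84.3]
force: [0.6, 0.2, 0.3]
gripper_width: 67.1
time_s: 20.9
ee_pos: [571.5, -12.4, 194.8]
ee_rot: [-180.0, 0.0, 84.3]
force: [0.7, 0.2, -0.6]
gripper_width: 91.5
time_s: 21.52
ee_pos: [353.3, -61.1, 193.3]
ee_rot: [-180.0, 0.0, 84.3]
force: [-0.0, 0.2, 0.3]
gripper_width: 91.2
time_s: 21.9
ee_pos: [357.1, -61.4, 193.5]
ee_rot: [180.0, 0.0, 84.3]
force: [0.5, -1.2, -0.1]
gripper_width: 90.8
[357.08378599 -61.38220975 193.48960593] [-0.09  0.2   0.17 -0.03  0.19 -0.11]
block z24 ((570.8014526367188, -11.64669418334961), (89.87727355957031, 56.242794036865234), 84.40948486328125)
```

View pics/f.png

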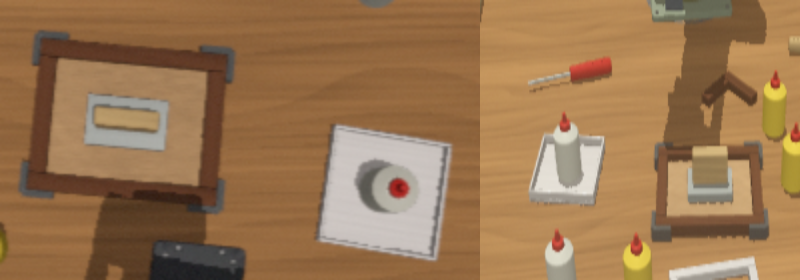

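The weight lies flat at (571,-12), about 2 mm from the middle of the opening and within 0.2° of the frame's long side. The bottle stands upright inside the tray, and the arm is clear.

```bash
python3 -c "
from workcell import env
env.job_done(); print(env.state()['time_s'])"
```

```text
the job is handed in; nothing more can be done
the job is handed in; nothing more can be done
```

The glue bottle is standing upright in the metal tray and the press weight is lying flat in the middle of the frame's backing. I handed the job in at about 22 s of the 61 s allowed; no verdict is reported.

**Bottle:** I took the white bottle off the backing and lowered it onto the tray floor until it made contact. In the pictures it stands upright near the tray's centre, within about 6 mm by the nozzle position. The tool position when I let go puts it within about 1 mm of the centre.

**Weight:** I lowered it gently onto the backing and released it only when the load had come off the wrist. The last top picture put its centre about 2 mm from the middle of the opening and its long side within 0.2° of the frame's.

**Arm:** It was at rest and clear of everything at hand-in. No check failed. The only disagreements were 1–2 mm between the top and wrist cameras on the weight's position, within the calibration error, and about 5 mm between the two estimates of the bottle's position.

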